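# Turn the recipe book's stiff leaf

## Robot

A 6-joint arm with a two-finger parallel gripper is mounted at the origin on a cart in front of the work surface, level with it; the furniture and walls round the work are solid. World frame = base frame: x ahead of the robot, y to its left, z up, the work surface at z = 0. Lengths are in m, angles in rad, forces in N, time in s.
With the tool pointing down it reaches from about 0.325 to 0.75 m from the base axis. Payload 7.6 kg.
Tool frame: the origin (TCP) lies where the fingers leave the gripper's body, on its centre line; the fingertips stand bot.nose_length ahead of it and the grasp point (between the pads) lies 54 mm ahead of it (bot.nose_length is the distance from the TCP to the fingertips, in m); z points along the fingers, y is the line along which they close (so a half turn about z gives the same grasp; the last joint's range is limited). The gripper opens to 85 mm and grips with 20 to 120 N. Pads are 22 mm wide; open, the fingers measure 114 mm over their backs; the gripper's body (76 mm by 85 mm) begins 54 mm behind the grasp point. The pads swing forward as they close: fully open they stand 13 mm farther back than shut.
Start: joints at [1.033, 0.052, 1.401, -0, 1.689, -0.07], TCP at [0.237, 0.469, 0.304] pointing down, gripper open.
Joint ranges: [-2.9, 2.9], [-0.91, 2.17], [0.12, 2.37], [-1.06, 4.2], [0.26, 2.73], [-2.93, 2.93]. Speed limits (rad/s): [2.57, 2.57, 3.01, 3.14, 3.14, 3.14].

## Interface

Orientations are given as a 3x3 rotation matrix whose columns are the frame's x, y, z axes.
In Python, from rig import bot gives the robot as it stands. Calls block until the motion is done:
- bot.move_to(position, orientation): joint-space move of the TCP to a pose.
- bot.move_linear(position, vel=0.15, frame=None, threshold=None): straight line of the TCP; frame=None keeps the orientation; vel is the mean speed in m/s. With threshold (N) it stops when the force on the tool has changed by that much, and returns True; else False.
- bot.move_j(angles): joint-space move.
- bot.gripper_to(opening, effort=None): finger opening in m; effort is the grip in N (None keeps the last); returns when the fingers have stopped.
- bot.dwell(seconds).
- bot.ik(position, orientation): joint angles nearest the present ones, or None.
- bot.observe(): the state.
- bot.capture(name): name is "scene" or "top" or "wrist"; returns (picture, depth): 400x640x3 uint8, blue, green, red; 400x640 float32, m along the optical axis (not along the pixel's ray), 0 where there is no reading.
- bot.camera_info(name): a dict with "fx", "fy", "cx", "cy" (pixels), "distortion" ([k1, k2, p1, p2, k3] as OpenCV has them; the pictures are not rectified), "world_to_cam" (4x4, takes a point from world to camera coordinates); the wrist camera has in their place "T_tool_cam" (4x4, takes a point from camera to tool coordinates, whose origin is the TCP and whose axes are the flange's). Camera axes: x right, y up, looking along -z (the intrinsics and any distortion apply to the point x, -y, -z); pixel columns grow to the right and rows downward; lengths in m; the calibration is good to about 2 mm. A picture is of the moment at which its call begins: read the wrist's pose just before it. camera_info takes no time and is no camera call.
A pose or a line that the arm cannot do raises bot.IKError and nothing moves.
- bot.close_job(): hands the job in; it is judged then, once.
The state is a dict: "time": time; "joint_pos": joint angles; "dq": joint speeds; "joint_torque": joint torques, N m; "tool_pos": TCP position; "tcp_rot": TCP orientation; "force": force on the tool from outside, world axes, zero at the start; "torque": the same for the moment, N m; "gripper_width": finger opening in m; "grip_force": force on a finger pad.
Only numpy, scipy, OpenCV 4.12 (cv2) and the standard library are available. Lean on these libraries where they do the work, as an engineer would, in place of code of your own. Each camera call takes 0.05 s, during which the arm holds its last target. There are 200 camera calls.

## Task

Turn to the next recipe: with the fingertips, swing the stiff leaf that stands ajar on the right-hand side of the ring-bound recipe book up and over the rings, and press it down until it lies flat on the left-hand pile. Push it gently, without gripping it; do not lift the book or shove it along the worktop, leave the spice jar, garlic and tin where they are, and finish clear of everything.

Things in the scene. Friction and masses are not known exactly. Their poses are not given: they have to be found in the camera images.
- book: Loose ring-bound recipe book lying open on the worktop, 1.2 to 1.8 kg: a wooden base board 200 (x) x 280 (y) x 16 mm with a pile of white cards on each side of the rings (pile tops 28 mm above the worktop) and wire rings 26 mm across along the middle. Origin: centre of the base's underside; z up, x along the rings (away from the robot at yaw 0), y from the right-hand pile (-y) to the left-hand pile (+y). The rings stand up to 46 mm above the worktop.
- spine (a point): Point on the ring axis at mid-length of the book, 32 mm above the worktop; the leaf turns about the line through it along the book's x. Axes as the book's.
- leaf_tab (a point): Middle of the outer edge of the leaf's index tab, 150 mm from the ring axis; it moves with the leaf. The leaf is a rigid white board 180 mm along the rings, 5 mm thick, reaching from 8 to 135 mm from the ring axis; the tab, 50 mm wide and 5 mm thick, stands out from the middle of its outer edge to 150 mm and overhangs the base board by 10 mm when flat. Axes are the leaf's: x along the rings, -y from the rings to the tab.
- leaf (a joint): Angle of the leaf about the ring axis, rad: 0 = flat on the right-hand pile (-y of the book), 1.57 = upright, 3.14 = flat on the left-hand pile (+y). The stiff binding holds the leaf at whatever angle it is left; about 2 N at the tab moves it, and it neither falls nor springs back. It starts ajar at 0.3 to 0.9.
- spice_jar: Bystander: spice jar with dark cap, 41 mm across, 105 mm tall, standing left of the book; origin at the centre of its underside. Leave alone.
- garlic: Bystander: garlic bulb, 53 mm across, 52 mm tall, left of the book; origin at the centre of its underside. Leave alone.
- tin: Bystander: low food tin, 75 mm across, 58 mm tall, well to the right of the book; origin at the centre of its underside. Leave alone.

How it is judged:
By the outcome, as a careful person would: the job done as asked, in the order asked, and still so for the second after the job is handed in, with the robot touching nothing.
It also fails if it takes over 48 s, if anything falls off the work surface, if the arm or the gripper's body presses on something with over 40 N, if the wrist force passes 120 N, or if a joint passes its speed limit or range.

## Working session

There is one attempt and no reset: what is moved stays moved. The work goes in short steps, each a Python script; the robot and the scene stay as the last script left them, time stands still between calls to the robot, and variables do not carry over. Pictures are saved under pics/ and viewed, at most 10 in all, crops included, and the job is handed in when it is done.

```bash
ls; mkdir -p pics; python3 - <<'E'
from rig import bot
import cv2,numpy as np
for n in ("scene","top"):
    p,d=bot.capture(n); cv2.imwrite(f"pics/{n}0.png",p); np.savez(f"{n}0.npz",p=p,d=d)
    i=bot.camera_info(n); print(n,i)
print(bot.nose_length,bot.observe()["time"],bot.observe()["tcp_rot"])
E
```

```text
pics
scene {'fx': 430.0048998475115, 'fy': 430.0048998475115, 'cx': 319.71681098848563, 'cy': 196.23065060107814, 'distortion': array([-0.08473949,  0.        ,  0.        ,  0.        ,  0.        ]), 'world_to_cam': array([[-0.80591242, -0.59193281, -0.0109868 ,  0.3082745 ],
       [ 0.36502937, -0.51142431,  0.7779452 , -0.25807496],
       [-0.46611021,  0.62294519,  0.62823607, -1.30183035],
       [ 0.        ,  0.        ,  0.        ,  1.        ]])}
top {'fx': 415.0774342133868, 'fy': 415.0774342133868, 'cx': 318.823274306708, 'cy': 197.74480191773267, 'distortion': array([-0.01065907,  0.        ,  0.        ,  0.        ,  0.        ]), 'world_to_cam': array([[-0.04593227, -0.99893017,  0.00536051, -0.1092751 ],
       [ 0.97742621, -0.04383439,  0.20667984, -0.45862338],
       [-0.20622376,  0.01473278,  0.97839394, -1.33509401],
       [ 0.        ,  0.        ,  0.        ,  1.        ]])}
0.0726 0.1 [[-8.92562890e-01  4.50922328e-01 -7.35656485e-04]
 [ 4.50922916e-01  8.92562066e-01 -1.21755039e-03]
 [ 1.07598416e-04 -1.41846466e-03 -9.99998988e-01]]
```

View pics/scene0.png

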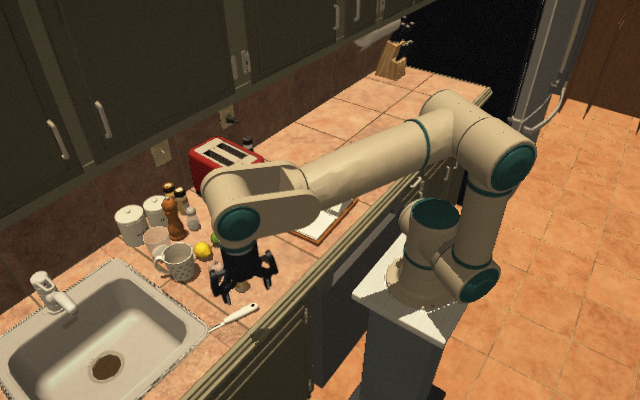

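View pics/top0.png

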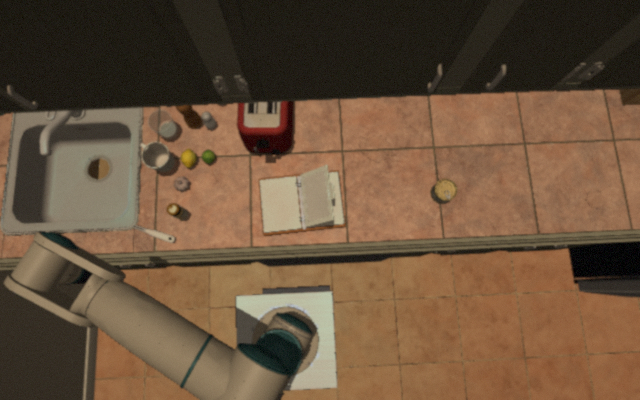

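The top view shows the open book at about (302,203) with the leaf raised on its right side and the tab near (335,203). The toaster is behind it at (265,125), the jar at (174,210), the garlic at (182,184) and the tin at (445,190). Next I'll measure the book with the depth image.

```bash
cat > h.py <<'E'
from rig import bot
import cv2,numpy as np
def world(name,d,info=None,T=None):
    i=info or bot.camera_info(name)
    K=np.array([[i["fx"],0,i["cx"]],[0,i["fy"],i["cy"]],[0,0,1]])
    v,u=np.mgrid[0:400,0:640].astype(np.float32)
    n=cv2.undistortPoints(np.stack([u.ravel(),v.ravel()],1)[:,None],K,np.array(i["distortion"]))[:,0].reshape(400,640,2)
    c=np.stack([n[...,0]*d,-n[...,1]*d,-d,np.ones_like(d)],-1)
    M=np.linalg.inv(i["world_to_cam"]) if T is None else T@i["T_tool_cam"]
    return (c@M.T)[...,:3]
E
python3 - <<'E'
from h import *
z=np.load("top0.npz");p,d=z["p"],z["d"];W=world("top",d)
c=cv2.resize(p[150:250,160:360],None,fx=4,fy=4,interpolation=cv2.INTER_CUBIC);cv2.imwrite("pics/c0.png",c)
print("table",np.median(W[200:225,360:420,2]))
for r in range(168,240,6): print(r,[tuple(int(round(x*1000)) for x in W[r,q]) for q in range(258,350,8)])
for n,(u,v) in dict(jar=(174,209),garlic=(182,184),tin=(445,190),toaster=(265,145)).items(): print(n,W[v,u])
hsv=cv2.cvtColor(p,cv2.COLOR_BGR2HSV)
R=W[160:240,250:350].reshape(-1,3); h=hsv[160:240,250:350].reshape(-1,3)
m=(R[:,2]>.045); print("high",m.sum(),R[m].min(0),R[m].max(0))
m=(R[:,2]>.02)&(R[:,2]<.035)&(h[:,1]<70)
print(cv2.minAreaRect((R[m][:,:2]).astype(np.float32)))
E
```

```text
table -0.00030276412881169446
168 [(578, 77, 4), (577, 49, 2), (577, 21, -1), (576, -7, -1), (574, -35, 0), (574, -63, -3), (572, -91, -1), (570, -119, 0), (536, -144, 118), (568, -175, 0), (568, -203, -5), (566, -231, -3)]
174 [(557, 77, 2), (556, 50, 1), (555, 22, -2), (555, -6, -4), (552, -34, 0), (546, -63, 18), (533, -91, 64), (525, -117, 89), (517, -143, 114), (538, -172, 30), (541, -201, 16), (544, -230, -1)]
180 [(532, 76, 14), (528, 47, 27), (526, 19, 30), (526, -7, 25), (523, -35, 31), (525, -62, 20), (513, -90, 60), (506, -116, 83), (497, -142, 111), (517, -171, 30), (519, -199, 19), (523, -228, -3)]
186 [(515, 79, -2), (507, 48, 25), (505, 20, 27), (504, -7, 28), (503, -34, 25), (502, -61, 26), (494, -89, 55), (485, -115, 88), (479, -141, 104), (471, -165, 135), (495, -197, 30), (501, -227, -2)]
192 [(493, 78, 1), (485, 48, 30), (484, 21, 28), (483, -7, 29), (481, -34, 33), (484, -60, 15), (474, -88, 53), (466, -115, 83), (459, -140, 108), (453, -165, 130), (473, -196, 33), (480, -226, 0)]
198 [(472, 79, 1), (465, 48, 28), (463, 21, 30), (462, -6, 30), (461, -33, 29), (46
[... 958 characters left out ...]
), (360, -3, 30), (358, -30, 32), (358, -56, 25), (358, -83, 15), (357, -109, 19), (356, -136, 12), (356, -164, 4), (356, -191, -4), (355, -218, -4)]
234 [(347, 81, 1), (343, 51, 21), (343, 25, 13), (344, 0, 0), (343, -27, -3), (342, -54, -3), (340, -81, -2), (339, -109, 0), (337, -136, 4), (336, -163, 0), (335, -190, 2), (335, -218, -7)]
jar [0.42529206 0.33148883 0.1052879 ]
garlic [0.52288562 0.32886291 0.04028597]
tin [ 0.4599366  -0.55282358  0.05199327]
toaster [0.60801994 0.03335164 0.15520363]
high 1586 [ 0.16792315 -0.17621955  0.04501236] [ 0.54397501 -0.05892469  1.40162187]
((0.44750815629959106, -0.0694403201341629), (0.1812652051448822, 0.26969990134239197), 3.9286742210388184)
```

View pics/c0.png

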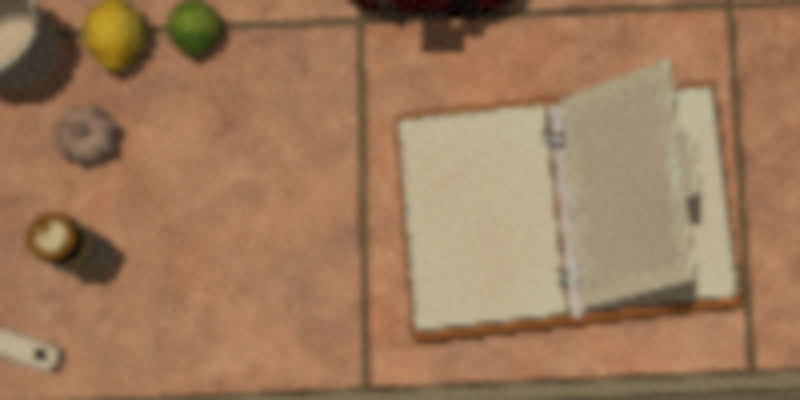

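The crop shows rings running from about (555,105) to (572,310), i.e. yaw of roughly +4°. The leaf rises about 45° over the right-hand pile, with the tab at about (693,208). Next I'll fit these numbers, move above the book and take one close look.

```bash
cat >> h.py <<'E'
def analyse(W,hsv,c0=(.4475,-.0694),yaw=np.radians(3.93)):
    R=W.reshape(-1,3);s=hsv.reshape(-1,3)[:,1]
    k=(abs(R[:,0]-c0[0])<.16)&(abs(R[:,1]-c0[1])<.2)&(R[:,2]>.01)&(R[:,2]<.2);R=R[k];s=s[k]
    m=(R[:,2]>.02)&(R[:,2]<.036)&(s<70)
    rc=cv2.minAreaRect(R[m][:,:2].astype(np.float32)); print("piles",rc)
    ax=np.array([[np.cos(yaw),np.sin(yaw)],[-np.sin(yaw),np.cos(yaw)]])
    L=R[(R[:,2]>.055)&(R[:,2]<.13)]; b=(L[:,:2]-c0)@ax.T
    l=cv2.fitLine(np.stack([b[:,1],L[:,2]],1).astype(np.float32),cv2.DIST_HUBER,0,.01,.01).ravel()
    th=np.arctan2(l[1],-l[0])%np.pi; y32=l[2]+(.032-l[3])*l[0]/l[1]
    print("leaf angle",th,"axis y off",y32,"leaf x range",np.percentile(b[:,0],[1,99]),"n",len(L))
def rots(yaw):
    c,s=np.cos(yaw),np.sin(yaw)
    return [np.array([[-g*-s*1.,g*c,0],[g*c*1.,g*s,0],[0,0,-1.]]) if 0 else np.column_stack([np.cross(g*np.array([c,s,0]),[0,0,-1.]),g*np.array([c,s,0]),[0,0,-1.]]) for g in(1,-1)]
def pick(p,yaw):
    q=bot.observe()["joint_pos"]
    o=[(np.abs(np.array(j)-q).sum(),j[5],R) for R in rots(yaw) if (j:=bot.ik(p,R)) is not None]
    print([x[:2] for x in o]); return min(o,key=lambda x:abs(x[1]))[2]
E
sed -i 's/return \[np.array(.*if 0 else /return [/' h.py
python3 - <<'E'
from h import *
z=np.load("top0.npz");analyse(world("top",z["d"]),cv2.cvtColor(z["p"],cv2.COLOR_BGR2HSV))
yaw=np.radians(3.93)
P=[.42,-.08,.42]
R=pick(P,yaw); print(R)
bot.gripper_to(0.0)
bot.move_to(P,R)
o=bot.observe();T=np.eye(4);T[:3,:3]=o["tcp_rot"];T[:3,3]=o["tool_pos"]
p,d=bot.capture("wrist");cv2.imwrite("pics/w1.png",p);np.savez("w1.npz",p=p,d=d,T=T)
print(o["time"],o["joint_pos"],o["force"])
analyse(world("wrist",d,T=T),cv2.cvtColor(p,cv2.COLOR_BGR2HSV))
E
```

```text
piles ((0.44750815629959106, -0.0694403201341629), (0.1812652051448822, 0.26969990134239197), 3.9286742210388184)
leaf angle 0.7836139 axis y off 0.0054947734 leaf x range [-0.08677459  0.08928827] n 1311
[(np.float64(2.1171504095179703), np.float64(-0.34322590834401057)), (np.float64(4.712870327274005), np.float64(2.798366745245783))]
[[-0.06853767  0.99764853  0.        ]
 [ 0.99764853  0.06853767  0.        ]
 [ 0.          0.         -1.        ]]
2.9833 [-2.73369894e-01 -2.16036030e-01  1.42472794e+00  1.98066370e-04
  1.93333188e+00 -3.43163259e-01] [ 0.60783908  0.13898407 -0.1036572 ]
piles ((0.44477158784866333, -0.00484032928943634), (0.18236732482910156, 0.1409250795841217), 3.8911335468292236)
leaf angle 0.7869394 axis y off 0.003944047 leaf x range [-0.08726634  0.08859582] n 10218
```

View pics/w1.png

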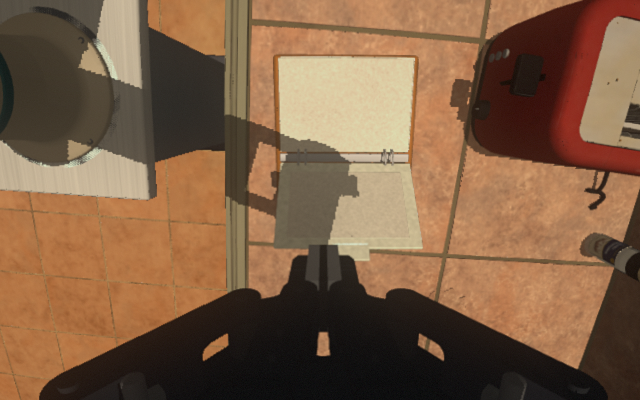

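The close view agrees with the top estimate. The leaf spans columns 275–420, the tab is at about (350,252) and the rings are at row 157. The leaf angle is 0.785 and the axis passes through (0.4475, −0.0694) at yaw 3.9°. I'll make contact at the tab and swing the leaf to just past upright.

```bash
cat >> h.py <<'E'
YAW=np.radians(3.91);C=np.array([.4475,-.0694]);N=bot.nose_length;RT=rots(YAW)[0]
def P(y,ztip,x=0.): # book-frame y, tip height -> TCP world
    c,s=np.cos(YAW),np.sin(YAW); return [C[0]+c*x-s*y,C[1]+s*x+c*y,ztip+N]
def tip(th,h=.011,r=.125): # finger centre y and tip height at leaf angle th
    u=np.array([-np.cos(th),np.sin(th)]);n=np.array([-np.sin(th),-np.cos(th)])
    if th<np.pi/2: e=.15*u+.0025*n; return e[0]-h,.032+e[1]-.025
    e=r*u+.0025*n; return e[0]-h,.032+e[1]
def state():
    o=bot.observe(); return round(o["time"],2),np.round(o["tool_pos"],4),np.round(o["force"],1)
E
python3 - <<'E'
from h import *
y,z=tip(.785)
bot.move_to(P(-.17,.25),RT); bot.move_linear(P(-.17,z),vel=.15); print(state())
hit=bot.move_linear(P(y+.012,z),vel=.04,threshold=1.2)
t=state(); c,s=np.cos(YAW),np.sin(YAW)
yb=-s*(t[1][0]-C[0])+c*(t[1][1]-C[1]); print(hit,t,"yb",yb,"pred",y)
dy=float(np.clip(yb-y,-.008,.008)) if hit else 0
for th in np.linspace(.785,1.75,8)[1:]:
    y,z=tip(th); bot.move_linear(P(y+dy,z),vel=.07); print(round(th,2),state())
o=bot.observe()
p,d=bot.capture("top");cv2.imwrite("pics/t2.png",cv2.resize(p[110:270,180:420],None,fx=3,fy=3))
E
```

```text
(4.89, array([ 0.4596, -0.2391,  0.1852]), array([1. , 0.7, 1. ]))
True (6.08, array([ 0.4555, -0.1865,  0.1838]), array([ 0.8, -0.1, -0.8])) yb -0.11737295253603952 pred -0.11887530332784337
0.92 (6.53, array([ 0.4544, -0.1709,  0.1976]), array([ 0.3,  0.1, -0.5]))
1.06 (6.97, array([ 0.4533, -0.1537,  0.2095]), array([-0.5,  0.3, -1.3]))
1.2 (7.42, array([ 0.4521, -0.1352,  0.2186]), array([-0.1, -0.8,  0.9]))
1.34 (7.86, array([ 0.4507, -0.1156,  0.2251]), array([-0.1, -0.7, -0.7]))
1.47 (8.3, array([ 0.4493, -0.0953,  0.2288]), array([0.5, 0.6, 0. ]))
1.61 (8.73, array([ 0.448 , -0.0758,  0.2296]), array([-0.3, -0.5,  0.6]))
1.75 (9.13, array([ 0.4467, -0.0586,  0.228 ]), array([-1.1,  0.1, -0.6]))
```

View pics/t2.png

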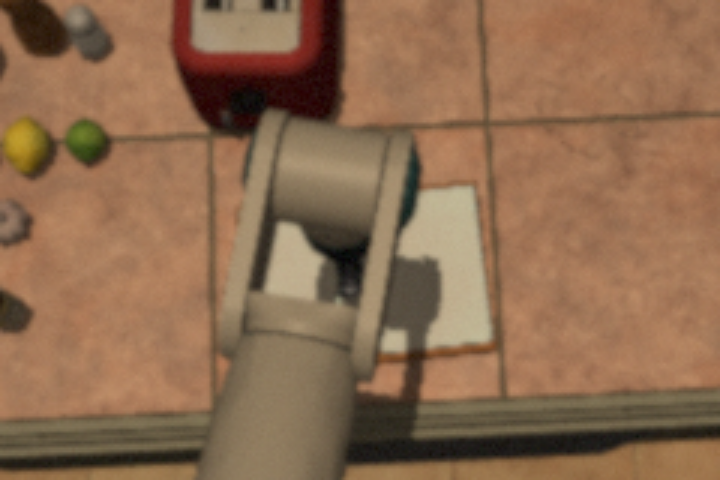

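The right-hand pile is now clear of the leaf, which stands about upright behind the wrist. I'll carry it over and press it down.

```bash
python3 - <<'E'
from h import *
for th in np.linspace(1.75,3.0,10)[1:]:
    y,z=tip(th); bot.move_linear(P(y,z),vel=.07); print(round(th,2),state())
y,z=tip(np.pi)
hit=bot.move_linear(P(y,.024),vel=.025,threshold=8); print(hit,state(),"tip z",bot.observe()["tool_pos"][2]-N)
bot.dwell(.3);print(state())
bot.move_linear(P(y,.10),vel=.1)
bot.move_linear(P(y-.04,.3),vel=.2)
o=bot.observe();T=np.eye(4);T[:3,:3]=o["tcp_rot"];T[:3,3]=o["tool_pos"]
p,d=bot.capture("wrist");cv2.imwrite("pics/w3.png",p);print(state())
W=world("wrist",d,T=T).reshape(-1,3);b=W[:,:2]-C;c,s=np.cos(YAW),np.sin(YAW);B=np.stack([b@[c,s],b@[-s,c]],1)
for a in (.03,.06,.09,.12,.128,.143):
    m=(abs(B[:,1]-a)<.004)&(abs(B[:,0])<(.02 if a>.14 else .08)); print(a,m.sum(),np.median(W[m,2]))
E
```

```text
1.89 (9.56, array([ 0.4456, -0.0433,  0.2239]), array([ 0.6,  0.2, -0.6]))
2.03 (9.96, array([ 0.4445, -0.0272,  0.2176]), array([ 0.9,  0.5, -0.2]))
2.17 (10.36, array([ 0.4434, -0.012 ,  0.2091]), array([-0.5, -0. ,  0.6]))
2.31 (10.76, array([0.4425, 0.0017, 0.1986]), array([0.6, 0.6, 0.2]))
2.44 (11.16, array([0.4416, 0.0139, 0.1863]), array([0.4, 0.4, 0.4]))
2.58 (11.56, array([0.4409, 0.0243, 0.1724]), array([0.2, 0.6, 0.2]))
2.72 (11.96, array([0.4402, 0.0327, 0.1572]), array([-0.3, -0.8,  0.3]))
2.86 (12.36, array([0.4398, 0.0389, 0.141 ]), array([-0.4,  0.5,  0.7]))
3.0 (12.76, array([0.4395, 0.0428, 0.1241]), array([ 0.3, -0.4, -0.1]))
True (13.5, array([0.4399, 0.0437, 0.1071]), array([-2.1, -0.5,  6. ])) tip z 0.03446109487338361
(13.8, array([0.4399, 0.0437, 0.107 ]), array([-2. , -1.3,  7. ]))
(15.82, array([0.4423, 0.0046, 0.3711]), array([ 0.4, -0.5, -1.1]))
0.03 734 0.034439260699615365
0.06 831 0.034446462264172195
0.09 26355 0.37532744768936127
0.12 912 0.03425169702339104
0.128 914 0.03397702728798507
0.143 1213 0.4407601656291603
```

View pics/w3.png

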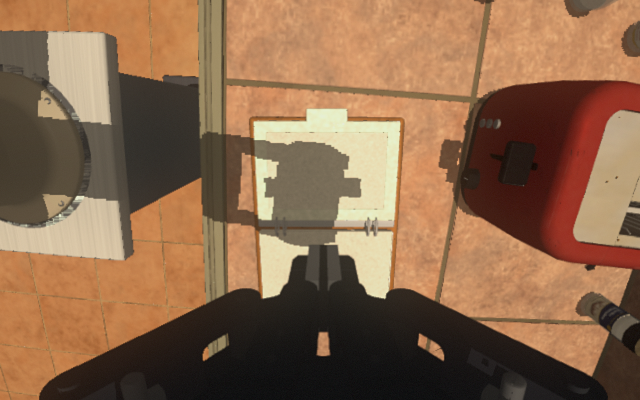

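The leaf now lies flat on the left-hand pile, its top at an even 34 mm from rings to outer edge. The tab at (326,115) overhangs the outer edge of the board. The gripper is well clear, so I'm handing it in.

```bash
python3 -c "
from rig import bot
print(bot.close_job())"
```

```text
the job is handed in; nothing more can be done
None
```

The leaf was swung over the rings and pressed flat on the left-hand pile; the job was handed in at about 16 s with the gripper clear, the arm never went near the jar, garlic or tin, and no verdict was returned.

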